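Make up two handset assembly kits

TASK

Make up the two handset kits from the parts on the foam pad: the tray with the long handset frame gets the long battery, the square camera and the round speaker, and the tray with the short frame gets the short battery and the narrow two-button switch. Put each battery in the wide bay of its tray and each other part in a small bay, one part to a bay, everything right way up and flat on the bay's floor; set the parts down gently, do not drop them. Leave the thin antenna bar, the green bottle and the tool cup where they are.

Things in the scene. Friction and masses are not known exactly. Their poses are not given: they have to be found in the camera images.
- long_tray: Kit tray with the LONG handset frame (166 by 76 mm, glued in, top at z 18 mm). Fixed, 216 (x) by 190 (y) mm; origin under its centre. Floor top at z 8 mm, ribs 4 mm thick with tops at z 13. The frame fills the half at y below -5 mm. Bays at y -1 to 91, along x: wide battery bay -104 to -20, small bays -16 to 42 and 46 to 104 mm (tray frame; -x end, with the wide bay, roughly faces the robot).
- short_tray: Kit tray with the SHORT handset frame (104 by 56 mm, glued in, top at z 18 mm). Fixed, 216 (x) by 190 (y) mm; origin under its centre. Floor top at z 8 mm, ribs 4 mm thick with tops at z 13. The frame fills the half at y below -5 mm. Bays at y -1 to 91, along x: wide battery bay -104 to -20, small bays -16 to 42 and 46 to 104 mm (tray frame; -x end, with the wide bay, roughly faces the robot).
- long_battery: Long battery: loose flat black block with a silver label and three gold contacts, 40 (its x) by 68 (its y) by 16 mm high, about 86 g; origin at the centre of its underside, z up. Starts upright on the white foam stock pad (fixed, 370 by 250 mm, top at z = 0.012).
- short_battery: Short battery: the same kind of black block, 32 (its x) by 44 (its y) by 16 mm high, about 44 g; origin at the centre of its underside, z up. Starts upright on the white foam stock pad (fixed, 370 by 250 mm, top at z = 0.012).
- camera: Camera module: loose square black block 32 by 32 by 16 mm high with a round lens 2.5 mm proud on top, about 35 g; origin at the centre of its underside, z up. Starts upright on the white foam stock pad (fixed, 370 by 250 mm, top at z = 0.012).
- speaker: Speaker: loose round silver disc, diameter 34, 16 mm high, black face on top, about 40 g; origin at the centre of its underside, z up. Starts upright on the white foam stock pad (fixed, 370 by 250 mm, top at z = 0.012).
- switch: Switch: loose narrow black block 38 (its x) by 18 (its y) by 16 mm high with two small silver buttons 2 mm proud on top, about 25 g; origin at the centre of its underside, z up. Starts upright on the white foam stock pad (fixed, 370 by 250 mm, top at z = 0.012).
- antenna: Spare antenna bar, to be left alone: loose thin black bar 12 (its x) by 84 (its y) by 12 mm high, on the stock pad among the parts; origin at the centre of its underside.
- bottle: Green plastic bottle, to be left alone: loose, upright, diameter 64, 190 mm high; stands on the bench beyond the right-hand tray; origin at the centre of its underside.
- tool_cup: Brass cup with tool handles sticking out, to be left alone: loose, upright, diameter 72, about 155 mm high in all; stands on the bench beyond the left-hand tray; origin at the centre of its underside.

How it is judged:
By the outcome, as a careful person would: the job done as asked, in the order asked, and still so for the second after the job is handed in, with the robot touching nothing.
It also fails if it takes over 115 s, if anything falls off the work surface, if the arm or the gripper's body presses on something with over 40 N, if the wrist force passes 120 N, or if a joint passes its speed limit or range.

ROBOT

A 6-joint arm with a two-finger parallel gripper is mounted at the origin on the work surface. World frame = base frame: x ahead of the robot, y to its left, z up, the work surface at z = 0. Lengths are in m, angles in rad, forces in N, time in s.
With the tool pointing down it reaches from about 0.325 to 0.85 m from the base axis. Payload 4.4 kg.
Tool frame: the origin (TCP) lies midway between the tips of the shut fingers; the grasp point (between the pads) lies 19 mm behind it; z points along the fingers, y is the line along which they close (so a half turn about z gives the same grasp; the last joint's range is limited). The gripper opens to 94 mm and grips with 3 to 60 N. Pads are 16 mm wide; open, the fingers measure 119 mm over their backs; the gripper's body (75 mm by 177 mm) begins 78 mm behind the grasp point.
Start: joints at [1.044, 0.207, 1.542, -0, 1.393, -0.15], TCP at [0.211, 0.535, 0.205] pointing down, gripper open.
Joint ranges: [-2.73, 2.73], [-0.86, 2.22], [0.23, 2.46], [-1.11, 4.25], [0.08, 2.63], [-2.82, 2.82]. Speed limits (rad/s): [2.79, 2.79, 3.14, 3.14, 3.14, 3.14].

INTERFACE

Orientations are given as a unit quaternion [w, x, y, z].
In Python, from plant import manip gives the robot as it stands.
- The arm moves only by the shell command python3 -m jog 'ROWS' [OPENING]. ROWS is a JSON object of lists of equal length, an entry for each row: "translation": the shift along the tool's x, y, z in units of 500 mm (1.0 is 500 mm), a list of three; "rot": the turn, a rotation vector about the tool's x, y, z in units of 180 degrees (1.0 is 180 degrees), a list of three. In form: {"translation": [[tx, ty, tz], ...], "rot": [[rx, ry, rz], ...]}. A call has 1 to 12 rows; each row is the pose to reach, as a shift and turn from the pose commanded when the call began, along the tool's axes at that moment, turning the shorter way round; what a row does not reach only later rows make up. A row lasts 1/8 s, in which the tool goes at most 62.5 mm and 10.7 degrees, less where a joint would pass 70% of its speed; a pose out of reach is approached as far as the arm can. A call with a number of a shift or a turn outside -1 to 1 is refused whole. A call with a gripper value outside its range is refused whole. OPENING is the opening, from -1 (shut) to 1 (fully open), set as the call begins (- or left out, the last holds). The fingers move at their own pace and stop on an object; the grip force is fixed at half the most. Time passes only in rows, so rows that repeat a pose let the fingers close. It gives the time, the measured TCP pose, the force, the opening and the grip force at its end, in the units of the state.
- manip.observe(): the state, without advancing time (a new reading comes with each control period).
- manip.get_image(name): name is "scene" or "top" or "wrist"; returns a dict with "pixels" (420x560x3 uint8, red, green, blue), "vertical_fov" (degrees; the focal length in pixels is half the picture's height over the tangent of half this angle, whatever the lens; pixels are square), "cx", "cy" (the principal point, pixels), "origin" and "attitude" of the camera in the world; the wrist camera has in their place "T_tool_cam" (4x4, takes a point from camera to tool coordinates, whose origin is the TCP and whose axes are the flange's). Camera axes: x right, y down, z forward; pixel columns grow to the right and rows downward; lengths in m; the calibration is good to about 2 mm. A picture is of the moment at which its call begins: read the wrist's pose just before it. There is no depth.
- manip.close_job(): hands the job in; it is judged then, once.
The state is a dict: "t": time; "joint_pos": joint angles; "joint_velocities": joint speeds; "effort": joint torques, N m; "tool_pos": TCP position; "tcp_rot": TCP orientation; "ft_force": force on the tool from outside, world axes, zero at the start; "ft_torque": the same for the moment, N m; "opening": finger opening in m; "grip_force": force on a finger pad.
Only numpy, scipy, OpenCV 4.12 (cv2) and the standard library are available. Lean on these libraries where they do the work, as an engineer would, in place of code of your own. Each camera call takes 0.05 s, during which the arm holds its last target. There are 200 camera calls.

## Working session

There is one attempt and no reset: what is moved stays moved. The work goes in short steps, Python scripts to look and compute and a shell command to move; the robot and the scene stay as the last step left them, time stands still between calls to the robot, and variables do not carry over. Pictures are saved under pics/ and viewed, at most 14 in all, crops included, and the job is handed in when it is done.

```bash
mkdir -p pics; ls; python3 - <<'E'
from plant import manip
import cv2
print(manip.observe())
for n in("top","scene"):
    d=manip.get_image(n); cv2.imwrite(f"pics/{n}0.png",d["pixels"][:,:,::-1]); print({k:v for k,v in d.items() if k!="pixels"})
E
```

```text
pics
{'t': 0.0, 'joint_pos': array([ 1.04449836e+00,  2.07388293e-01,  1.54295514e+00,  3.81261060e-05,
        1.39350058e+00, -1.50464591e-01]), 'joint_velocities': array([ 0.00121268,  0.00047907,  0.00055997,  0.00030759, -0.0015415 ,
        0.00288422]), 'effort': array([-1.83582059e-03, -3.70874333e+01, -2.81419069e+01,  6.95961853e-02,
        3.61367804e-02, -1.79741905e-04]), 'tool_pos': array([0.21062065, 0.53416614, 0.20430827]), 'tcp_rot': array([-3.91376476e-04,  1.86815872e-01,  9.82394301e-01, -1.05561431e-03]), 'ft_force': array([ 0.38920778, -0.76230986,  0.69506511]), 'ft_torque': array([ 0.01327225, -0.05431331,  0.03481474]), 'grip_force': 0.0, 'opening': 0.09415714702375333}
{'vertical_fov': 45.48621739763792, 'cx': 286.3642139646978, 'cy': 212.39681943752498, 'origin': array([0.53015764, 0.00292124, 1.1996179 ]), 'attitude': array([ 0.01516899, -0.7047045 ,  0.70918914, -0.01456826])}
{'vertical_fov': 57.72701555905914, 'cx': 280.1078782509006, 'cy': 211.1799499863618, 'origin': array([1.01107803, 0.21799093, 0.73361687]), 'attitude': array([-0.14706866,  0.48378362,  0.82492964, -0.2526169 ])}
```

View pics/top0.png

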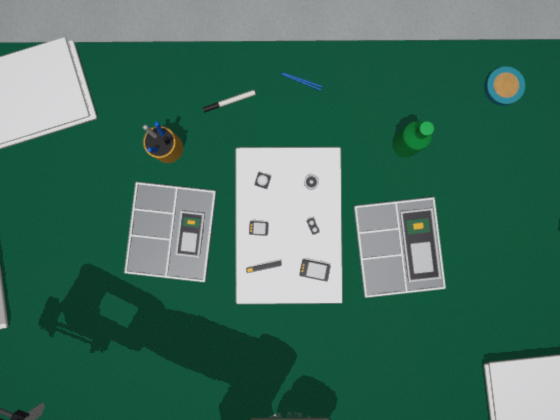

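View pics/scene0.png

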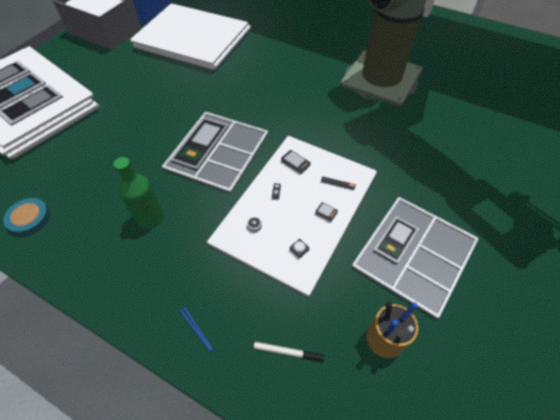

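The top view shows the short tray at left (about 170,232) and the long tray at right (about 400,247). On the pad are the camera (263,180), speaker (311,182), short battery (259,228), switch (313,226), antenna (264,267) and long battery (315,270). The scene view agrees.

```bash
cat > h.py <<'E'
import numpy as np,cv2
from scipy.spatial.transform import Rotation as R
from plant import manip
def rot(q): return R.from_quat(np.roll(q,-1))
def cam(name):
    s=manip.observe(); d=manip.get_image(name); im=d["pixels"]
    f=im.shape[0]/2/np.tan(np.radians(d["vertical_fov"])/2)
    if name=="wrist":
        T=d["T_tool_cam"]; Rt=rot(s["tcp_rot"]).as_matrix()
        o=s["tool_pos"]+Rt@T[:3,3]; A=Rt@T[:3,:3]
    else: o=d["origin"]; A=rot(d["attitude"]).as_matrix()
    return im,(f,d["cx"],d["cy"],o,A)
def ray(px,c,z):
    f,cx,cy,o,A=c; px=np.atleast_2d(px).astype(float)
    v=np.c_[(px[:,0]-cx)/f,(px[:,1]-cy)/f,np.ones(len(px))]@A.T
    return (o+v*((z-o[2])/v[:,2])[:,None])[:,:2]
def proj(P,c):
    f,cx,cy,o,A=c; q=(np.atleast_2d(P)-o)@A
    return q[:,:2]/q[:,2:]*f+[cx,cy]
def rect(pts):
    """min area rect in world (mm): centre, long side, short side, angle of long side (deg)"""
    (c,(w,h),a)=cv2.minAreaRect((pts*1000).astype(np.float32))
    if w<h: w,h,a=h,w,a+90
    return np.round(c,1),round(w,1),round(h,1),round((a+90)%180-90,1)
def go(target,yaw):
    """tool shift/turn in jog units from commanded~measured pose; yaw=dir of tool y (closing line), deg, mod 180; prints"""
    s=manip.observe(); q=rot(s["tcp_rot"]); M=q.as_matrix()
    sh=M.T@(np.array(target)-s["tool_pos"])
    cur=np.degrees(np.arctan2(M[1,1],M[0,1]))
    out=[]
    d=(yaw-cur+90)%180-90
    y=np.radians(cur+d); Rd=np.c_[[np.sin(y),-np.cos(y),0],[np.cos(y),np.sin(y),0],[0,0,-1]]
    rv=(q.inv()*R.from_matrix(Rd)).as_rotvec()/np.pi
    print("t",round(s["t"],2),"shift",np.round(sh/.5,4),"rot",np.round(rv,4),"dyaw",round(d,1),"j6",round(s["joint_pos"][5],2))
E
python3 - <<'E'
from h import *
im,c=cam("top")
g=cv2.resize(cv2.cvtColor(im,cv2.COLOR_RGB2GRAY),None,fx=4,fy=4,interpolation=cv2.INTER_CUBIC)
def up(cn): return (cn.reshape(-1,2)+.5)/4-.5
roi=np.zeros_like(g); roi[4*151:4*300,4*239:4*339]=1
m=((g<140)&(roi>0)).astype(np.uint8)
for k in cv2.findContours(m,0,2)[0]:
    if cv2.contourArea(k)>400: print("part",np.round(up(k).mean(0)),rect(ray(up(k),c,.028)))
hsv=cv2.cvtColor(im,cv2.COLOR_RGB2HSV)
hs=cv2.resize(hsv[:,:,1],None,fx=4,fy=4,interpolation=cv2.INTER_CUBIC)
m=((hs<110)&(g>70)).astype(np.uint8)
for k in cv2.findContours(m,0,2)[0]:
    if cv2.contourArea(k)>60000: print("big",np.round(up(k).mean(0)),rect(ray(up(k),c,.012)))
E
```

```text
part [263. 266.] (array([454.6,  57.4]), 82.9, 12.8, -78.5)
part [315. 270.] (array([445.7, -61. ]), 67.7, 40.9, 78.5)
part [259. 228.] (array([544.2,  69.6]), 44.3, 32.4, 85.4)
part [313. 226.] (array([548.2, -57.3]), 38.2, 18.9, 23.5)
part [311. 182.] (array([651.7, -54.5]), 25.8, 24.9, -45.3)
part [262. 180.] (array([656. ,  59.8]), 33.0, 32.1, -18.7)
big [505. 373.] (array([ 168.9, -543.9]), 179.1, 150.4, 89.7)
big [401. 246.] (array([ 497.4, -262.8]), 221.9, 196.4, 6.0)
big [168. 231.] (array([536.9, 280.5]), 222.1, 196.4, -6.8)
big [306. 242.] (array([551.2,  -0.6]), 374.2, 254.5, -0.1)
big [128.  82.] (array([913.2,  18.7]), 1352.4, 363.0, 89.6)
```

```bash
sed -i 's/Rd=np.c_\[\[np.sin(y),-np.cos(y),0\]/Rd=np.c_[[-np.sin(y),np.cos(y),0]/' h.py; python3 -c "
from h import *
go([.4457,-.061,.13],-11.5)"
```

```text
t 0.15 shift [-0.8742 -0.9348  0.1505] rot [-5.000e-04  3.000e-04  4.443e-01] dyaw -80.0 j6 -0.15
```

```bash
python3 -m jog '{"translation":[[-0.8742,-0.9348,0.1505],[-0.8742,-0.9348,0.1505],[-0.8742,-0.9348,0.1505],[-0.8742,-0.9348,0.1505],[-0.8742,-0.9348,0.1505],[-0.8742,-0.9348,0.1505],[-0.8742,-0.9348,0.1505],[-0.8742,-0.9348,0.1505],[-0.8742,-0.9348,0.1505],[-0.8742,-0.9348,0.1505],[-0.8742,-0.9348,0.1505],[-0.8742,-0.9348,0.1505]],"rot":[[0,0,0.444],[0,0,0.444],[0,0,0.444],[0,0,0.444],[0,0,0.444],[0,0,0.444],[0,0,0.444],[0,0,0.444],[0,0,0.444],[0,0,0.444],[0,0,0.444],[0,0,0.444]]}' 1
python3 - <<'E'
from h import *
im,c=cam("wrist"); cv2.imwrite("pics/w1.png",im[:,:,::-1])
go([.4457,-.061,.016],-11.5); print(manip.observe()["tool_pos"])
print(proj([[.4457,-.061,.028]],c))
E
```

```text
t: 1.65
tool_pos: [0.4458, -0.0607, 0.1298]
tcp_rot: [-0.001, 0.775, 0.632, -0.0]
ft_force: [0.8, 0.1, -0.5]
opening: 0.0937
grip_force: 0.0
t 1.7 shift [-0.0028  0.0013  0.2277] rot [-0.0005 -0.0003  0.0001] dyaw -0.0 j6 -0.13
[ 0.44547593 -0.05961619  0.12983471]
[[274.09256246 203.35176827]]
```

View pics/w1.png

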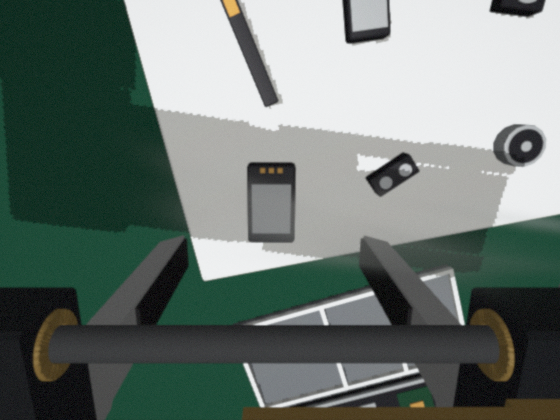

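The wrist view shows the long battery at about (271,202), square to the fingers and within 1 mm of its predicted pixel, so I'm descending.

```bash
python3 -m jog '{"translation":[[-0.002,0.001,0.08],[-0.002,0.001,0.16],[-0.002,0.001,0.2],[-0.002,0.001,0.226],[-0.002,0.001,0.226]],"rot":[[0,0,0],[0,0,0],[0,0,0],[0,0,0],[0,0,0]]}'
python3 -m jog '{"translation":[[0,0,0],[0,0,0],[0,0,0],[0,0,0],[0,0,0],[0,0,0]],"rot":[[0,0,0],[0,0,0],[0,0,0],[0,0,0],[0,0,0],[0,0,0]]}' -1
python3 -m jog '{"translation":[[0,0,-0.05],[0,0,-0.15],[0,0,-0.2]],"rot":[[0,0,0],[0,0,0],[0,0,0]]}'
cat >> h.py <<'E'
def bay(tray,x,y):
    c,a={"L":((.4974,-.2628),6.0),"S":((.5369,.2805),-6.8)}[tray]; a=np.radians(a)
    return np.array([c[0]+x*np.cos(a)-y*np.sin(a),c[1]+x*np.sin(a)+y*np.cos(a)])
E
python3 -c "
from h import *
b=bay('L',-.062,.045);print(b);go([*b,.11],6)"
```

```text
t: 2.33
tool_pos: [0.4456, -0.06, 0.0168]
tcp_rot: [-0.001, 0.774, 0.634, -0.0]
ft_force: [-0.3, -0.2, -0.7]
opening: 0.094
grip_force: 0.0
t: 3.08
tool_pos: [0.4461, -0.0614, 0.0171]
tcp_rot: [-0.0, 0.774, 0.633, -0.0]
ft_force: [-1.2, -0.6, 1.9]
opening: 0.0399
grip_force: 30.0
t: 3.45
tool_pos: [0.4476, -0.0618, 0.1195]
tcp_rot: [0.001, 0.774, 0.633, 0.001]
ft_force: [0.0, -0.4, -0.3]
opening: 0.0397
grip_force: 30.0
[ 0.43103586 -0.22452728]
t 3.45 shift [-0.3255  0.032   0.0193] rot [ 0.0011  0.0003 -0.097 ] dyaw 17.5 j6 -0.13
```

```bash
python3 -m jog '{"translation":[[-0.3255,0.032,0.019],[-0.3255,0.032,0.019],[-0.3255,0.032,0.019],[-0.3255,0.032,0.019],[-0.3255,0.032,0.019]],"rot":[[0,0,-0.097],[0,0,-0.097],[0,0,-0.097],[0,0,-0.097],[0,0,-0.097]]}'
python3 - <<'E'
from h import *
im,c=cam("wrist"); cv2.imwrite("pics/w2.png",im[:,:,::-1])
go([*bay('L',-.062,.045),.0135],6)
for x,y in((-.104,-.001),(-.104,.091),(-.02,.091),(-.02,-.001)): print(proj([[*bay('L',x,y),.013]],c))
E
```

```text
t: 4.08
tool_pos: [0.4293, -0.2235, 0.1072]
tcp_rot: [-0.001, 0.669, 0.743, 0.0]
ft_force: [-0.3, 0.3, -1.0]
opening: 0.0399
grip_force: 30.0
t 4.12 shift [-0.0037  0.003   0.1875] rot [-0.0002 -0.0004  0.0002] dyaw -0.0 j6 -0.76
[[226.32362684 260.31923694]]
[[222.23238822 149.61956388]]
[[331.35415028 149.6104522 ]]
[[326.73320773 260.31569905]]
```

View pics/w2.png

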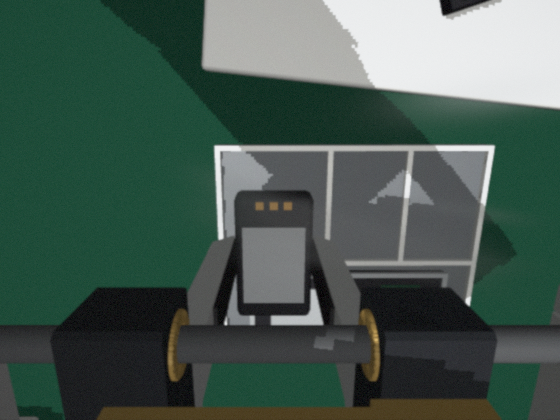

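The bay outline at about (222–329, 150–262) matches my projection within 2 px, and the battery is held square. Lowering it.

```bash
python3 -m jog '{"translation":[[-0.0037,0.003,0.08],[-0.0037,0.003,0.14],[-0.0037,0.003,0.17],[-0.0037,0.003,0.18],[-0.0037,0.003,0.186],[-0.0037,0.003,0.186]],"rot":[[0,0,0],[0,0,0],[0,0,0],[0,0,0],[0,0,0],[0,0,0]]}'
```

```text
t: 4.88
tool_pos: [0.4322, -0.2262, 0.0155]
tcp_rot: [0.001, 0.669, 0.743, 0.0]
ft_force: [-0.1, 0.0, -0.9]
opening: 0.0394
grip_force: 30.0
```

```bash
python3 -m jog '{"translation":[[0,0,0.002],[0,0,0.003],[0,0,0.003]],"rot":[[0,0,0],[0,0,0],[0,0,0]]}'; python3 -m jog '{"translation":[[0,0,0.001],[0,0,0.002],[0,0,0.002]],"rot":[[0,0,0],[0,0,0],[0,0,0]]}'
```

```text
t: 5.25
tool_pos: [0.4315, -0.2259, 0.0134]
tcp_rot: [0.0, 0.669, 0.743, 0.0]
ft_force: [0.1, 0.4, -1.9]
opening: 0.0397
grip_force: 30.0
t: 5.62
tool_pos: [0.4315, -0.2259, 0.0131]
tcp_rot: [-0.0, 0.669, 0.743, -0.0]
ft_force: [-1.6, 0.5, 7.1]
opening: 0.0399
grip_force: 30.0
```

```bash
python3 -m jog '{"translation":[[0,0,0],[0,0,0],[0,0,0]],"rot":[[0,0,0],[0,0,0],[0,0,0]]}' 0.12
python3 -m jog '{"translation":[[0,0,-0.04],[0,0,-0.12],[0,0,-0.24],[0,0,-0.24]],"rot":[[0,0,0],[0,0,0],[0,0,0],[0,0,0]]}'
python3 -c "
from h import *
for a in (-18.7,71.3): go([.656,.0598,.12],a)"
```

```text
t: 6.0
tool_pos: [0.4314, -0.2257, 0.012]
tcp_rot: [-0.0, 0.669, 0.743, -0.0]
ft_force: [-0.3, -0.5, 0.1]
opening: 0.0526
grip_force: 0.0
t: 6.5
tool_pos: [0.4352, -0.2286, 0.1376]
tcp_rot: [0.006, 0.669, 0.743, 0.0]
ft_force: [-0.1, -0.4, -0.0]
opening: 0.0528
grip_force: 0.0
t 6.5 shift [0.5276 0.4994 0.0351] rot [0.0033 0.002  0.1373] dyaw -24.7 j6 -0.76
t 6.5 shift [0.5276 0.4994 0.0351] rot [ 0.0009  0.0039 -0.3627] dyaw 65.3 j6 -0.76
```

```bash
python3 -m jog '{"translation":[[0.5276,0.4994,0.035],[0.5276,0.4994,0.035],[0.5276,0.4994,0.035],[0.5276,0.4994,0.035],[0.5276,0.4994,0.035],[0.5276,0.4994,0.035],[0.5276,0.4994,0.035],[0.5276,0.4994,0.035],[0.5276,0.4994,0.035]],"rot":[[0,0,-0.3627],[0,0,-0.3627],[0,0,-0.3627],[0,0,-0.3627],[0,0,-0.3627],[0,0,-0.3627],[0,0,-0.3627],[0,0,-0.3627],[0,0,-0.3627]]}' 1
python3 - <<'E'
from h import *
im,c=cam("wrist"); cv2.imwrite("pics/w3.png",im[:,:,::-1])
go([.656,.0598,.0165],71.3)
print(proj([[.656,.0598,.028]],c))
E
```

```text
t: 7.62
tool_pos: [0.6512, 0.0614, 0.1142]
tcp_rot: [-0.001, 0.164, 0.987, -0.0]
ft_force: [0.6, -0.7, 0.7]
opening: 0.0938
grip_force: 0.0
t 7.67 shift [-9.90e-03  1.00e-04  1.96e-01] rot [-0.0001 -0.0002 -0.0008] dyaw 0.1 j6 -1.28
[[275.25725156 216.52490937]]
```

View pics/w3.png

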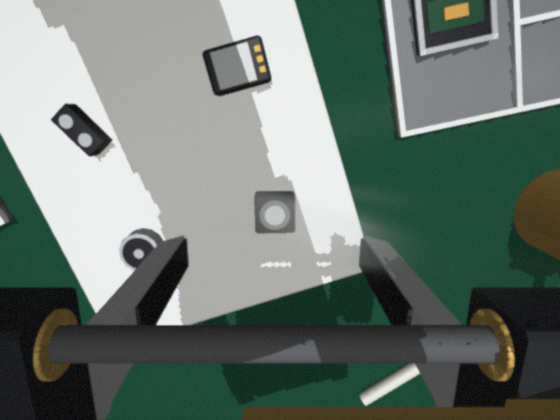

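The camera module sits at about (275,213), aligned and within 1–2 mm of prediction. The speaker is clear of the finger.

```bash
python3 -m jog '{"translation":[[-0.01,0,0.08],[-0.01,0,0.14],[-0.01,0,0.18],[-0.01,0,0.196],[-0.01,0,0.196],[-0.01,0,0.196]],"rot":[[0,0,0],[0,0,0],[0,0,0],[0,0,0],[0,0,0],[0,0,0]]}'
python3 -m jog '{"translation":[[0,0,0],[0,0,0],[0,0,0],[0,0,0],[0,0,0],[0,0,0],[0,0,0]],"rot":[[0,0,0],[0,0,0],[0,0,0],[0,0,0],[0,0,0],[0,0,0],[0,0,0]]}' -1
python3 -m jog '{"translation":[[0,0,-0.05],[0,0,-0.15],[0,0,-0.2],[0,0,-0.2]],"rot":[[0,0,0],[0,0,0],[0,0,0],[0,0,0]]}'
python3 -c "
from h import *
go([*bay('L',.075,.045),.11],96)"
```

```text
t: 8.43
tool_pos: [0.6582, 0.061, 0.0182]
tcp_rot: [0.001, 0.163, 0.987, 0.0]
ft_force: [0.5, 0.2, 0.2]
opening: 0.0939
grip_force: 0.0
t: 9.3
tool_pos: [0.6569, 0.0611, 0.0166]
tcp_rot: [-0.0, 0.162, 0.987, -0.0]
ft_force: [-0.9, -0.8, -0.2]
opening: 0.0318
grip_force: 30.0
t: 9.8
tool_pos: [0.6592, 0.061, 0.1198]
tcp_rot: [0.003, 0.163, 0.987, 0.0]
ft_force: [0.3, 0.4, -0.0]
opening: 0.0317
grip_force: 30.0
t 9.8 shift [ 2.000e-04 -5.728e-01  1.860e-02] rot [ 1.000e-04  2.000e-03 -1.373e-01] dyaw 24.7 j6 -1.28
```

```bash
python3 -m jog '{"translation":[[0,-0.573,0.018],[0,-0.573,0.018],[0,-0.573,0.018],[0,-0.573,0.018],[0,-0.573,0.018],[0,-0.573,0.018],[0,-0.573,0.018],[0,-0.573,0.018],[0,-0.573,0.018]],"rot":[[0,0,-0.137],[0,0,-0.137],[0,0,-0.137],[0,0,-0.137],[0,0,-0.137],[0,0,-0.137],[0,0,-0.137],[0,0,-0.137],[0,0,-0.137]]}'
python3 -c "
from h import *
go([*bay('L',.075,.045),.014],96)"
```

```text
t: 10.92
tool_pos: [0.5654, -0.2089, 0.1075]
tcp_rot: [-0.0, -0.053, 0.999, 0.0]
ft_force: [-0.1, 0.2, -0.8]
opening: 0.0317
grip_force: 30.0
t 10.93 shift [-0.0035 -0.003   0.187 ] rot [ 0.0001 -0.0001  0.0004] dyaw -0.1 j6 -2.17
```

```bash
python3 -m jog '{"translation":[[-0.0035,-0.003,0.08],[-0.0035,-0.003,0.14],[-0.0035,-0.003,0.17],[-0.0035,-0.003,0.18],[-0.0035,-0.003,0.186],[-0.0035,-0.003,0.187],[-0.0035,-0.003,0.187]],"rot":[[0,0,0],[0,0,0],[0,0,0],[0,0,0],[0,0,0],[0,0,0],[0,0,0]]}';python3 -m jog '{"translation":[[0,0,0.001],[0,0,0.002],[0,0,0.002]],"rot":[[0,0,0],[0,0,0],[0,0,0]]}'
```

```text
t: 11.8
tool_pos: [0.5676, -0.212, 0.0152]
tcp_rot: [0.001, -0.052, 0.999, -0.0]
ft_force: [0.1, -0.5, 0.1]
opening: 0.0317
grip_force: 30.0
t: 12.18
tool_pos: [0.5669, -0.2116, 0.0132]
tcp_rot: [-0.0, -0.052, 0.999, 0.0]
ft_force: [0.3, 0.3, 0.5]
opening: 0.0316
grip_force: 30.0
```

```bash
python3 -m jog '{"translation":[[0,0,0.001],[0,0,0.0015],[0,0,0.0015]],"rot":[[0,0,0],[0,0,0],[0,0,0]]}'
```

```text
t: 12.55
tool_pos: [0.5669, -0.2116, 0.0126]
tcp_rot: [-0.0, -0.052, 0.999, -0.0]
ft_force: [-0.6, 0.6, 1.3]
opening: 0.0318
grip_force: 30.0
```

```bash
python3 -m jog '{"translation":[[0,0,0.001],[0,0,0.0015],[0,0,0.0015]],"rot":[[0,0,0],[0,0,0],[0,0,0]]}'
```

```text
t: 12.92
tool_pos: [0.5669, -0.2116, 0.0126]
tcp_rot: [-0.0, -0.052, 0.999, -0.0]
ft_force: [-2.1, 1.5, 6.1]
opening: 0.0315
grip_force: 30.0
```

```bash
python3 -m jog '{"translation":[[0,0,0],[0,0,0],[0,0,0]],"rot":[[0,0,0],[0,0,0],[0,0,0]]}' -0.05
python3 -m jog '{"translation":[[0,0,-0.04],[0,0,-0.12],[0,0,-0.22],[0,0,-0.22]],"rot":[[0,0,0],[0,0,0],[0,0,0],[0,0,0]]}'
python3 -c "
from h import *
go([.6517,-.0545,.12],96)"
```

```text
t: 13.3
tool_pos: [0.5668, -0.2115, 0.0114]
tcp_rot: [-0.0, -0.052, 0.999, 0.0]
ft_force: [-0.5, 0.2, 0.0]
opening: 0.0448
grip_force: 0.0
t: 13.8
tool_pos: [0.5712, -0.2138, 0.129]
tcp_rot: [0.006, -0.052, 0.999, -0.003]
ft_force: [-0.5, -0.1, 0.5]
opening: 0.044
grip_force: 0.0
t 13.8 shift [-0.193   0.3004  0.0179] rot [-0.0024  0.0034 -0.0002] dyaw 0.0 j6 -2.17
```

```bash
python3 -m jog '{"translation":[[-0.193,0.3,0.018],[-0.193,0.3,0.018],[-0.193,0.3,0.018],[-0.193,0.3,0.018],[-0.193,0.3,0.018],[-0.193,0.3,0.018]],"rot":[[0,0,0],[0,0,0],[0,0,0],[0,0,0],[0,0,0],[0,0,0]]}' 1
python3 - <<'E'
from h import *
im,c=cam("wrist"); cv2.imwrite("pics/w4.png",im[:,:,::-1])
go([.6517,-.0545,.0165],96)
print(proj([[.6517,-.0545,.028]],c))
E
```

```text
t: 14.55
tool_pos: [0.6467, -0.0538, 0.1126]
tcp_rot: [-0.0, -0.051, 0.999, -0.0]
ft_force: [0.1, -0.1, 0.2]
opening: 0.0937
grip_force: 0.0
t 14.6 shift [-0.0098 -0.0021  0.1924] rot [-0.0001 -0.0001 -0.0009] dyaw 0.2 j6 -1.89
[[273.28961407 217.51317556]]
```

View pics/w4.png

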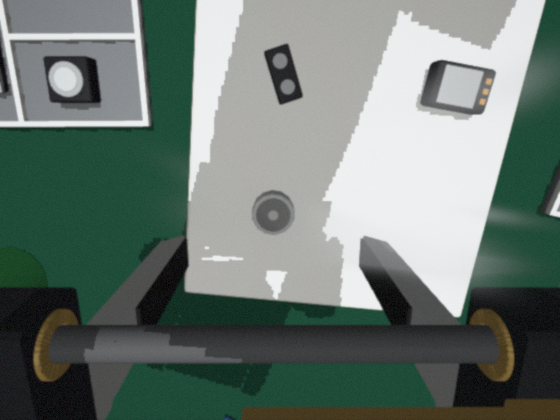

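The speaker face is centred at about (273,212), roughly 3–4 mm nearer the robot than predicted. I'm shortening the x shift. The camera module sits flat in its far bay (72,79).

```bash
python3 -m jog '{"translation":[[-0.004,-0.002,0.08],[-0.004,-0.002,0.14],[-0.004,-0.002,0.18],[-0.004,-0.002,0.193],[-0.004,-0.002,0.193],[-0.004,-0.002,0.193]],"rot":[[0,0,0],[0,0,0],[0,0,0],[0,0,0],[0,0,0],[0,0,0]]}'
python3 -m jog '{"translation":[[0,0,0],[0,0,0],[0,0,0],[0,0,0],[0,0,0],[0,0,0],[0,0,0]],"rot":[[0,0,0],[0,0,0],[0,0,0],[0,0,0],[0,0,0],[0,0,0],[0,0,0]]}' -1
python3 -m jog '{"translation":[[0,0,-0.05],[0,0,-0.15],[0,0,-0.2],[0,0,-0.2]],"rot":[[0,0,0],[0,0,0],[0,0,0],[0,0,0]]}'
python3 -c "
from h import *
go([*bay('L',.013,.045),.11],96)"
```

```text
t: 15.35
tool_pos: [0.6507, -0.0535, 0.0177]
tcp_rot: [0.001, -0.052, 0.999, -0.0]
ft_force: [0.4, -0.3, -0.4]
opening: 0.0942
grip_force: 0.0
t: 16.23
tool_pos: [0.6494, -0.0532, 0.0162]
tcp_rot: [-0.0, -0.052, 0.999, 0.0]
ft_force: [0.1, 0.7, -0.1]
opening: 0.0337
grip_force: 30.0
t: 16.73
tool_pos: [0.6516, -0.0536, 0.1192]
tcp_rot: [0.003, -0.052, 0.999, -0.001]
ft_force: [-0.0, 0.2, -0.5]
opening: 0.0327
grip_force: 30.0
t 16.73 shift [ 0.3244 -0.2941  0.0172] rot [-0.0006  0.0019 -0.0002] dyaw 0.0 j6 -1.89
```

```bash
python3 -m jog '{"translation":[[0.324,-0.294,0.018],[0.324,-0.294,0.018],[0.324,-0.294,0.018],[0.324,-0.294,0.018],[0.324,-0.294,0.018],[0.324,-0.294,0.018],[0.324,-0.294,0.018]],"rot":[[0,0,0],[0,0,0],[0,0,0],[0,0,0],[0,0,0],[0,0,0],[0,0,0]]}'
python3 - <<'E'
from h import *
im,c=cam("wrist"); cv2.imwrite("pics/w5.png",im[:,:,::-1])
go([*bay('L',.013,.045),.014],96)
E
```

```text
t: 17.6
tool_pos: [0.5041, -0.2151, 0.1067]
tcp_rot: [-0.0, -0.053, 0.999, 0.0]
ft_force: [-0.3, 0.6, 0.6]
opening: 0.033
grip_force: 30.0
t 17.65 shift [-0.0026 -0.0035  0.1858] rot [ 0.0001 -0.0001  0.0003] dyaw -0.1 j6 -2.24
```

View pics/w5.png

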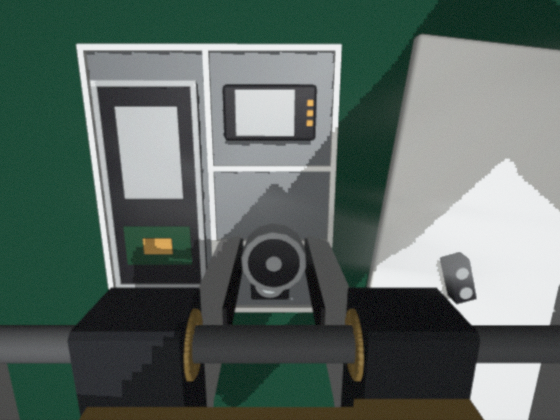

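The long battery lies centred and flat in the wide bay (270,112). The speaker is held level at (273,262) over the middle bay.

```bash
python3 -m jog '{"translation":[[-0.0026,-0.0035,0.08],[-0.0026,-0.0035,0.14],[-0.0026,-0.0035,0.17],[-0.0026,-0.0035,0.18],[-0.0026,-0.0035,0.186],[-0.0026,-0.0035,0.188],[-0.0026,-0.0035,0.189],[-0.0026,-0.0035,0.189]],"rot":[[0,0,0],[0,0,0],[0,0,0],[0,0,0],[0,0,0],[0,0,0],[0,0,0],[0,0,0]]}';python3 -m jog '{"translation":[[0,0,0.001],[0,0,0.001],[0,0,0.001]],"rot":[[0,0,0],[0,0,0],[0,0,0]]}'
```

```text
t: 18.65
tool_pos: [0.5053, -0.218, 0.0132]
tcp_rot: [0.0, -0.052, 0.999, -0.0]
ft_force: [0.7, 1.7, -0.7]
opening: 0.0332
grip_force: 30.0
t: 19.02
tool_pos: [0.505, -0.2178, 0.0122]
tcp_rot: [-0.0, -0.052, 0.999, 0.0]
ft_force: [-0.1, -0.5, -0.7]
opening: 0.0328
grip_force: 30.0
```

```bash
python3 -m jog '{"translation":[[0,0,0.001],[0,0,0.001],[0,0,0.001]],"rot":[[0,0,0],[0,0,0],[0,0,0]]}'
```

```text
t: 19.4
tool_pos: [0.5051, -0.2178, 0.0121]
tcp_rot: [0.0, -0.052, 0.999, -0.0]
ft_force: [-1.8, 0.8, 4.6]
opening: 0.0332
grip_force: 30.0
```

```bash
python3 -m jog '{"translation":[[0,0,0],[0,0,0],[0,0,0]],"rot":[[0,0,0],[0,0,0],[0,0,0]]}' -0.02
python3 -m jog '{"translation":[[0,0,-0.04],[0,0,-0.12],[0,0,-0.22],[0,0,-0.22]],"rot":[[0,0,0],[0,0,0],[0,0,0],[0,0,0]]}'
python3 -c "
from h import *
go([.5442,.0696,.12],-4.6)"
```

```text
t: 19.77
tool_pos: [0.5049, -0.2177, 0.0114]
tcp_rot: [-0.0, -0.052, 0.999, 0.0]
ft_force: [0.4, -0.7, -0.0]
opening: 0.0462
grip_force: 0.0
t: 20.27
tool_pos: [0.5085, -0.2199, 0.1266]
tcp_rot: [0.004, -0.052, 0.999, -0.003]
ft_force: [-0.1, -0.6, -0.9]
opening: 0.0457
grip_force: 0.0
t 20.27 shift [-0.131   0.5686  0.0107] rot [-0.0035  0.0007 -0.4413] dyaw 79.4 j6 -2.24
```

```bash
python3 -m jog '{"translation":[[-0.131,0.5686,0.015],[-0.131,0.5686,0.015],[-0.131,0.5686,0.015],[-0.131,0.5686,0.015],[-0.131,0.5686,0.015],[-0.131,0.5686,0.015],[-0.131,0.5686,0.015],[-0.131,0.5686,0.015],[-0.131,0.5686,0.015],[-0.131,0.5686,0.015],[-0.131,0.5686,0.015],[-0.131,0.5686,0.015]],"rot":[[0,0,0.5587],[0,0,0.5587],[0,0,0.5587],[0,0,0.5587],[0,0,0.5587],[0,0,0.5587],[0,0,0.5587],[0,0,0.5587],[0,0,0.5587],[0,0,0.5587],[0,0,0.5587],[0,0,0.5587]]}' 1
python3 - <<'E'
from h import *
im,c=cam("wrist"); cv2.imwrite("pics/w6.png",im[:,:,::-1])
go([.5442,.0696,.0165],-4.6)
print(proj([[.5442,.0696,.028]],c))
E
```

```text
t: 21.78
tool_pos: [0.5401, 0.0718, 0.1134]
tcp_rot: [-0.0, 0.734, 0.679, -0.001]
ft_force: [0.1, 0.3, -0.0]
opening: 0.0939
grip_force: 0.0
t 21.82 shift [-0.0037  0.0084  0.1942] rot [-0.0003  0.      0.0005] dyaw -0.1 j6 0.05
[[279.8764686  210.63873133]]
```

View pics/w6.png

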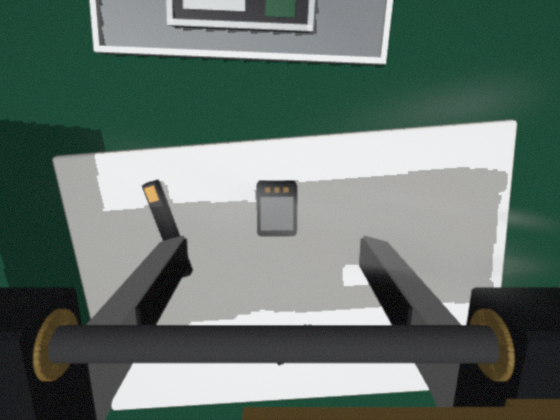

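The short battery is at about (277,208), matching prediction within 2 mm. The antenna is at (165,230), so I'll narrow the opening to keep well clear of it.

```bash
python3 -m jog '{"translation":[[-0.003,0.006,0.06],[-0.003,0.006,0.11],[-0.003,0.006,0.15],[-0.003,0.006,0.18],[-0.003,0.006,0.195],[-0.003,0.006,0.195],[-0.003,0.006,0.195]],"rot":[[0,0,0],[0,0,0],[0,0,0],[0,0,0],[0,0,0],[0,0,0],[0,0,0]]}' 0.4
python3 -m jog '{"translation":[[0,0,0],[0,0,0],[0,0,0],[0,0,0],[0,0,0],[0,0,0]],"rot":[[0,0,0],[0,0,0],[0,0,0],[0,0,0],[0,0,0],[0,0,0]]}' -1
python3 -m jog '{"translation":[[0,0,-0.05],[0,0,-0.15],[0,0,-0.2],[0,0,-0.2]],"rot":[[0,0,0],[0,0,0],[0,0,0],[0,0,0]]}'
python3 -c "
from h import *
go([*bay('S',-.062,.045),.11],-6.8)"
```

```text
t: 22.7
tool_pos: [0.5444, 0.07, 0.0175]
tcp_rot: [0.001, 0.735, 0.678, 0.001]
ft_force: [-0.4, -0.4, -0.3]
opening: 0.0655
grip_force: 0.0
t: 23.45
tool_pos: [0.5435, 0.0701, 0.0168]
tcp_rot: [-0.0, 0.735, 0.678, -0.0]
ft_force: [0.3, 1.0, 1.7]
opening: 0.0318
grip_force: 30.0
t: 23.95
tool_pos: [0.5456, 0.07, 0.119]
tcp_rot: [0.002, 0.735, 0.678, 0.002]
ft_force: [0.4, 0.7, -0.0]
opening: 0.0319
grip_force: 30.0
t 23.95 shift [ 0.5129 -0.1719  0.0172] rot [ 0.0018 -0.0001  0.0121] dyaw -2.2 j6 0.05
```

```bash
python3 -m jog '{"translation":[[0.513,-0.172,0.018],[0.513,-0.172,0.018],[0.513,-0.172,0.018],[0.513,-0.172,0.018],[0.513,-0.172,0.018],[0.513,-0.172,0.018],[0.513,-0.172,0.018],[0.513,-0.172,0.018]],"rot":[[0,0,0.012],[0,0,0.012],[0,0,0.012],[0,0,0.012],[0,0,0.012],[0,0,0.012],[0,0,0.012],[0,0,0.012]]}'
python3 - <<'E'
from h import *
im,c=cam("wrist"); cv2.imwrite("pics/w7.png",im[:,:,::-1])
go([*bay('S',-.062,.045),.0135],-6.8)
for x,y in((-.104,-.001),(-.104,.091),(-.02,.091),(-.02,-.001)): print(proj([[*bay('S',x,y),.013]],c))
E
```

```text
t: 24.95
tool_pos: [0.4791, 0.3309, 0.1075]
tcp_rot: [0.0, 0.748, 0.663, -0.0]
ft_force: [0.2, -0.6, -0.6]
opening: 0.032
grip_force: 30.0
t 25.0 shift [0.0033 0.0027 0.1883] rot [ 0.      0.0001 -0.0006] dyaw 0.1 j6 0.58
[[225.5547507  256.41038178]]
[[221.18033151 145.18567163]]
[[330.56758514 145.00638485]]
[[326.13204436 256.24137516]]
```

View pics/w7.png

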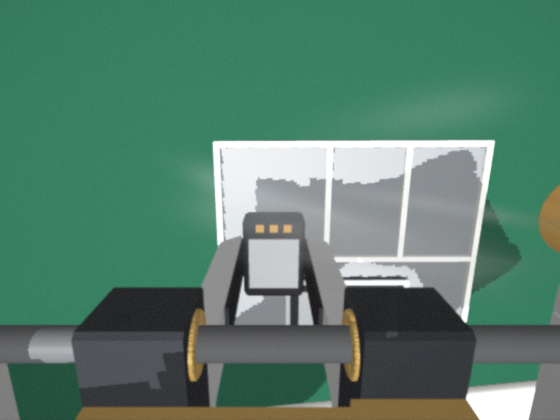

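The wide bay of the short tray, at about (221–328, 147–257), matches my projection. The battery is level.

```bash
python3 -m jog '{"translation":[[0.0033,0.0027,0.08],[0.0033,0.0027,0.14],[0.0033,0.0027,0.17],[0.0033,0.0027,0.18],[0.0033,0.0027,0.186],[0.0033,0.0027,0.188],[0.0033,0.0027,0.189],[0.0033,0.0027,0.189]],"rot":[[0,0,0],[0,0,0],[0,0,0],[0,0,0],[0,0,0],[0,0,0],[0,0,0],[0,0,0]]}';python3 -m jog '{"translation":[[0,0,0.001],[0,0,0.001],[0,0,0.001]],"rot":[[0,0,0],[0,0,0],[0,0,0]]}'
```

```text
t: 26.0
tool_pos: [0.4803, 0.3344, 0.0137]
tcp_rot: [0.0, 0.748, 0.664, 0.0]
ft_force: [-0.3, -0.1, 0.3]
opening: 0.0319
grip_force: 30.0
t: 26.38
tool_pos: [0.4801, 0.3342, 0.0128]
tcp_rot: [0.0, 0.748, 0.664, 0.0]
ft_force: [0.9, 0.8, 0.1]
opening: 0.0319
grip_force: 30.0
```

```bash
python3 -m jog '{"translation":[[0,0,0.001],[0,0,0.001],[0,0,0.001]],"rot":[[0,0,0],[0,0,0],[0,0,0]]}'
```

```text
t: 26.75
tool_pos: [0.48, 0.3342, 0.0128]
tcp_rot: [0.0, 0.748, 0.664, 0.0]
ft_force: [-2.1, -0.6, 6.5]
opening: 0.0318
grip_force: 30.0
```

```bash
python3 -m jog '{"translation":[[0,0,0],[0,0,0],[0,0,0]],"rot":[[0,0,0],[0,0,0],[0,0,0]]}' -0.05
python3 -m jog '{"translation":[[0,0,-0.04],[0,0,-0.12],[0,0,-0.22],[0,0,-0.22]],"rot":[[0,0,0],[0,0,0],[0,0,0],[0,0,0]]}'
python3 -c "
from h import *
go([.5482,-.0573,.12],-66.5)"
```

```text
t: 27.12
tool_pos: [0.4798, 0.334, 0.0118]
tcp_rot: [-0.0, 0.748, 0.664, -0.0]
ft_force: [-0.4, 0.1, -0.5]
opening: 0.0449
grip_force: 0.0
t: 27.62
tool_pos: [0.4843, 0.3364, 0.1293]
tcp_rot: [0.002, 0.748, 0.664, 0.006]
ft_force: [1.2, -0.0, 0.3]
opening: 0.0446
grip_force: 0.0
t 27.62 shift [-0.7669  0.2195  0.0155] rot [ 0.0019 -0.0039  0.3319] dyaw -59.7 j6 0.58
```

```bash
python3 -m jog '{"translation":[[-0.767,0.2195,0.016],[-0.767,0.2195,0.016],[-0.767,0.2195,0.016],[-0.767,0.2195,0.016],[-0.767,0.2195,0.016],[-0.767,0.2195,0.016],[-0.767,0.2195,0.016],[-0.767,0.2195,0.016],[-0.767,0.2195,0.016],[-0.767,0.2195,0.016],[-0.767,0.2195,0.016]],"rot":[[0,0,0.332],[0,0,0.332],[0,0,0.332],[0,0,0.332],[0,0,0.332],[0,0,0.332],[0,0,0.332],[0,0,0.332],[0,0,0.332],[0,0,0.332],[0,0,0.332]]}' 0.4
python3 - <<'E'
from h import *
im,c=cam("wrist"); cv2.imwrite("pics/w8.png",im[:,:,::-1])
go([.5482,-.0573,.0165],-66.5)
print(proj([[.5482,-.0573,.028]],c))
E
```

```text
t: 29.0
tool_pos: [0.5436, -0.0584, 0.1142]
tcp_rot: [-0.0, 0.979, 0.204, -0.0]
ft_force: [0.0, -0.1, 1.7]
opening: 0.0657
grip_force: 0.0
t 29.05 shift [0.0093 0.0013 0.1955] rot [-0.     -0.      0.0004] dyaw -0.1 j6 0.89
[[273.39671048 202.32586037]]
```

View pics/w8.png

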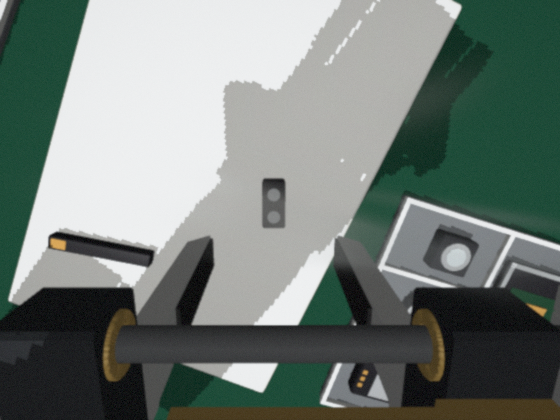

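The switch is at about (274,203), square to the fingers and where predicted.

```bash
python3 -m jog '{"translation":[[0.009,0.001,0.06],[0.009,0.001,0.11],[0.009,0.001,0.15],[0.009,0.001,0.18],[0.009,0.001,0.195],[0.009,0.001,0.195],[0.009,0.001,0.195]],"rot":[[0,0,0],[0,0,0],[0,0,0],[0,0,0],[0,0,0],[0,0,0],[0,0,0]]}'
python3 -m jog '{"translation":[[0,0,0],[0,0,0],[0,0,0],[0,0,0],[0,0,0],[0,0,0]],"rot":[[0,0,0],[0,0,0],[0,0,0],[0,0,0],[0,0,0],[0,0,0]]}' -1
python3 -m jog '{"translation":[[0,0,-0.05],[0,0,-0.15],[0,0,-0.2],[0,0,-0.2]],"rot":[[0,0,0],[0,0,0],[0,0,0],[0,0,0]]}'
python3 -c "
from h import *
go([*bay('S',.013,.045),.11],-96.8)"
```

```text
t: 29.92
tool_pos: [0.5489, -0.0585, 0.0175]
tcp_rot: [0.0, 0.979, 0.203, 0.001]
ft_force: [-0.8, -0.3, -0.3]
opening: 0.0656
grip_force: 0.0
t: 30.68
tool_pos: [0.5481, -0.0583, 0.0167]
tcp_rot: [-0.0, 0.979, 0.203, -0.0]
ft_force: [0.0, -0.4, -0.2]
opening: 0.0174
grip_force: 30.0
t: 31.18
tool_pos: [0.5502, -0.0589, 0.1192]
tcp_rot: [0.001, 0.979, 0.203, 0.003]
ft_force: [-0.6, -0.5, -1.2]
opening: 0.0176
grip_force: 30.0
t 31.18 shift [ 0.3137 -0.6979  0.0173] rot [ 0.0008 -0.0017  0.1682] dyaw -30.3 j6 0.9
```

```bash
python3 -m jog '{"translation":[[0.314,-0.698,0.018],[0.314,-0.698,0.018],[0.314,-0.698,0.018],[0.314,-0.698,0.018],[0.314,-0.698,0.018],[0.314,-0.698,0.018],[0.314,-0.698,0.018],[0.314,-0.698,0.018],[0.314,-0.698,0.018],[0.314,-0.698,0.018]],"rot":[[0,0,0.168],[0,0,0.168],[0,0,0.168],[0,0,0.168],[0,0,0.168],[0,0,0.168],[0,0,0.168],[0,0,0.168],[0,0,0.168],[0,0,0.168]]}'
python3 - <<'E'
from h import *
im,c=cam("wrist"); cv2.imwrite("pics/w9.png",im[:,:,::-1])
go([*bay('S',.013,.045),.014],-96.8)
E
```

```text
t: 32.42
tool_pos: [0.5534, 0.3223, 0.1075]
tcp_rot: [0.0, 0.998, -0.06, -0.0]
ft_force: [0.3, 0.5, -0.7]
opening: 0.0175
grip_force: 30.0
t 32.48 shift [ 0.003  -0.0027  0.1875] rot [ 0.0001  0.     -0.0006] dyaw 0.1 j6 2.08
```

View pics/w9.png

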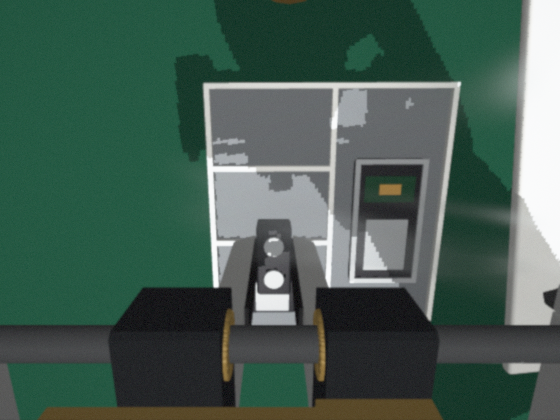

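The switch is held at (274,262). The middle bay spans about (215–328, 172–241), centred where the tool will come down.

```bash
python3 -m jog '{"translation":[[0.003,-0.0027,0.08],[0.003,-0.0027,0.14],[0.003,-0.0027,0.17],[0.003,-0.0027,0.18],[0.003,-0.0027,0.186],[0.003,-0.0027,0.188],[0.003,-0.0027,0.189],[0.003,-0.0027,0.189]],"rot":[[0,0,0],[0,0,0],[0,0,0],[0,0,0],[0,0,0],[0,0,0],[0,0,0],[0,0,0]]}';python3 -m jog '{"translation":[[0,0,0.001],[0,0,0.001],[0,0,0.001]],"rot":[[0,0,0],[0,0,0],[0,0,0]]}'
```

```text
t: 33.48
tool_pos: [0.5551, 0.3257, 0.0138]
tcp_rot: [-0.0, 0.998, -0.059, 0.0]
ft_force: [-0.1, -1.0, -0.1]
opening: 0.0176
grip_force: 30.0
t: 33.85
tool_pos: [0.5547, 0.3255, 0.0127]
tcp_rot: [-0.0, 0.998, -0.059, -0.0]
ft_force: [0.9, 0.0, -0.4]
opening: 0.0173
grip_force: 30.0
```

```bash
python3 -m jog '{"translation":[[0,0,0.001],[0,0,0.001],[0,0,0.001]],"rot":[[0,0,0],[0,0,0],[0,0,0]]}'
```

```text
t: 34.22
tool_pos: [0.5547, 0.3255, 0.0127]
tcp_rot: [0.0, 0.998, -0.059, -0.0]
ft_force: [-2.3, -0.9, 5.2]
opening: 0.0176
grip_force: 30.0
```

```bash
python3 -m jog '{"translation":[[0,0,0],[0,0,0],[0,0,0]],"rot":[[0,0,0],[0,0,0],[0,0,0]]}' -0.3
python3 -m jog '{"translation":[[0,0,-0.04],[0,0,-0.12],[0,0,-0.22],[-0.1,0.2,-0.34],[-0.2,0.4,-0.4],[-0.3,0.6,-0.4],[-0.3,0.6,-0.4],[-0.3,0.6,-0.4],[-0.3,0.6,-0.4],[-0.3,0.6,-0.4],[-0.3,0.6,-0.4]],"rot":[[0,0,0],[0,0,0],[0,0,0],[0,0,0],[0,0,0],[0,0,0],[0,0,0],[0,0,0],[0,0,0],[0,0,0],[0,0,0]]}'
python3 - <<'E'
from h import *
im,c=cam("top"); a=cv2.resize(im[150:310,100:460,::-1],None,fx=2.2,fy=2.2,interpolation=cv2.INTER_CUBIC)
cv2.imwrite("pics/end_top.png",a)
im,c=cam("scene"); cv2.imwrite("pics/end_scene.png",im[:,:,::-1])
E
```

```text
t: 34.6
tool_pos: [0.5547, 0.3254, 0.0118]
tcp_rot: [0.0, 0.998, -0.059, -0.0]
ft_force: [-1.3, 0.0, 0.1]
opening: 0.0328
grip_force: 0.0
t: 35.98
tool_pos: [0.3711, 0.0455, 0.2132]
tcp_rot: [-0.0, 0.998, -0.059, 0.001]
ft_force: [0.5, -0.3, -0.3]
opening: 0.0325
grip_force: 0.0
```

View pics/end_top.png

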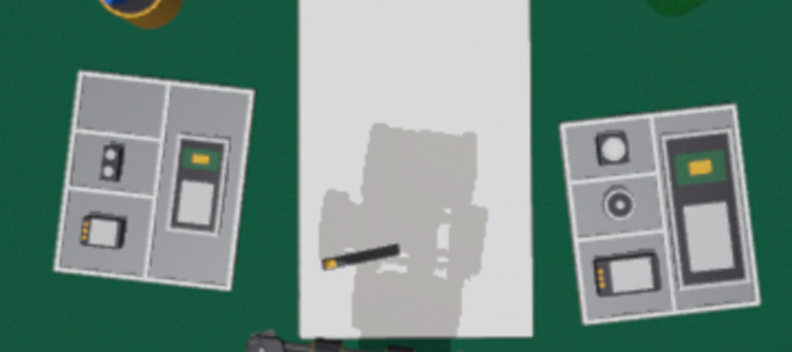

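View pics/end_scene.png

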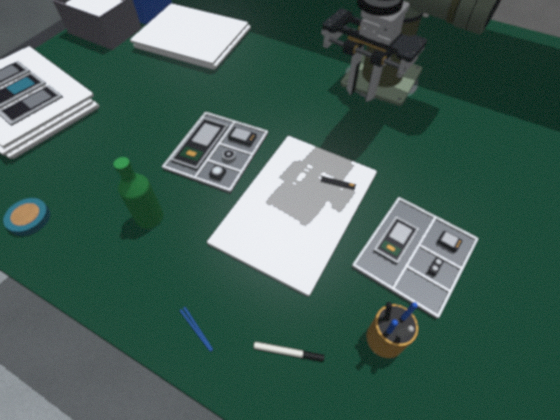

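In the top crop, all five parts lie flat inside their bays: short battery (103,231), switch (112,162), long battery (627,275), speaker (620,204) and camera (613,149). The scene view shows the antenna, bottle and cup unmoved.

```bash
python3 -c "
from plant import manip
print(manip.close_job())"
```

```text
the job is handed in; nothing more can be done
None
```

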